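Fetch the milk tin from behind the sand timer and the spice jar

ROBOT

A 6-joint arm with a two-finger parallel gripper is mounted at the origin on a cart in front of the work surface, level with it; the furniture and walls round the work are solid. World frame = base frame: x ahead of the robot, y to its left, z up, the work surface at z = 0. Lengths are in m, angles in rad, forces in N, time in s.
With the tool pointing down it reaches from about 0.425 to 0.95 m from the base axis. Payload 3.5 kg.
Tool frame: the origin (TCP) lies midway between the tips of the shut fingers; the grasp point (between the pads) lies 19 mm behind it; z points along the fingers, y is the line along which they close (so a half turn about z gives the same grasp; the last joint's range is limited). The gripper opens to 85 mm and grips with 20 to 120 N. Pads are 22 mm wide; open, the fingers measure 114 mm over their backs; the gripper's body (76 mm by 85 mm) begins 54 mm behind the grasp point. The pads swing forward as they close: fully open they stand 13 mm farther back than shut.
Start: joints at [1.093, 0.286, 1.577, -0, 1.279, -0.15], TCP at [0.217, 0.639, 0.231] pointing down, gripper open.
Joint ranges: [-2.77, 2.77], [-0.9, 2.22], [0.21, 2.48], [-1.53, 4.67], [0.24, 2.81], [-2.84, 2.84]. Speed limits (rad/s): [2.79, 2.79, 3.14, 3.14, 3.14, 3.14].

INTERFACE

Orientations are given as a unit quaternion [x, y, z, w].
In Python, from plant import ctrl gives the robot as it stands.
- The arm moves only by the tool send_rows, never from a script. Its argument "series" is a list that holds one entry, the list of rows, each a list of 7 numbers: the shift along the tool's x, y, z in cm, then the turn, a rotation vector about the tool's x, y, z in rad, then the opening, from -1 (shut) to 1 (fully open). In form: [[[x, y, z, rx, ry, rz, jaw], ...]]. A call has 1 to 10 rows; each row shifts and turns the commanded pose from where the row before left it, along the tool's axes as they then stand; what a row does not reach is not made up. A row lasts 1/8 s, in which the tool goes at most 62.5 mm and 10.7 degrees, less where a joint would pass 70% of its speed; a pose out of reach is approached as far as the arm can. A call is refused whole if a number of a shift passes 6.25 or a number of a turn 0.188, either way. A call with a gripper value outside its range is refused whole. The fingers move at their own pace and stop on an object; "force" is the grip in N (left out, the last holds). Time passes only in rows, so rows that do not move let the fingers close. It gives the time, the measured TCP pose, the force, the opening and the grip force at its end, in the units of the state.
- ctrl.get_state(): the state, without advancing time (a new reading comes with each control period).
- ctrl.read_camera(name): name is "scene" or "top"; returns a dict with "img" (480x640x3 uint8, red, green, blue), "fx", "fy", "cx", "cy" (pixels), "k1" (the pictures are not rectified: a ray, as slopes to the right and down, at radius r is drawn at 1 + k1 r^2 times it, then the intrinsics apply), "R" (3x3) and "t" (3): a world point X has camera coordinates R X + t. Camera axes: x right, y down, z forward; pixel columns grow to the right and rows downward; lengths in m; the calibration is good to about 2 mm. A picture is of the moment at which its call begins. There is no depth.
- ctrl.sign_off(): hands the job in; it is judged then, once.
The state is a dict: "time": time; "qpos": joint angles; "dq": joint speeds; "joint_efforts": joint torques, N m; "eef_pos": TCP position; "tcp_rot": TCP orientation; "contact_force": force on the tool from outside, world axes, zero at the start; "wrist_torque": the same for the moment, N m; "opening": opening from 0.0 (shut) to 1.0 (fully open); "finger_force": force on a finger pad.
Only numpy, scipy, OpenCV 4.12 (cv2) and the standard library are available. Lean on these libraries where they do the work, as an engineer would, in place of code of your own. Each camera call takes 0.05 s, during which the arm holds its last target. There are 200 camera calls.

TASK

The milk tin stands at the back of the wooden caddy, with the sand timer and the spice jar in the way: stand those two aside on the black bar mat, then take the tin out and stand it in the middle of the white plate. Once the tin is on the plate and with both others still on the mat, put the sand timer and the spice jar back in the caddy, each on the very spot where it stood at the start. Keep all three upright, and leave the pepper shaker and the purple cup where they are.

Things in the scene. Friction and masses are not known exactly. Their poses are not given: they have to be found in the camera images.
- milk_tin: closed food tin, upright cylinder 57 mm across, 72 mm high, 0.18 kg; origin at the centre of its underside, z up. It starts in the stall of the caddy, 5 mm from the cheek on either side, so it can be gripped only front-to-back (along the caddy's x), once both things in front of it are gone.
- sand_timer: wooden hourglass, 56 mm across, 108 mm high, 0.11 kg: two round end discs (radius 28, 11 mm thick, the upper at 97 to 108 mm) joined by three thin posts that stand within 24 mm of the axis; origin at the centre of its underside, z up. Starts on one of the two front spots of the caddy.
- spice_jar: glass spice jar with a dark cap, upright cylinder 42 mm across (cap 44 mm, from 85 mm up), 105 mm high, 0.11 kg; origin at the centre of its underside, z up. Starts on the other front spot of the caddy.
- caddy: fixed light-wood caddy; origin at the centre of its underside, x to its back (away from the robot), y to its left, z up. Base board x -84 to 92 mm, y +-68 mm, top at z 12 mm. Two front spots, flush cork rounds at (-45, 29) and (-45, -29) mm, one with the sand timer, one with the spice jar (either way round). They stand 5 to 15 mm from the tin and from each other.
- stall (a point): centre of the caddy's back spot, on the board at caddy (10, 0, 12) mm: a stall between two upright cheeks 10 mm thick (inner faces at caddy y +-34 mm, x 0 to 82 mm, tops at z 84 mm, level with the tin's top). Front open; at the rear only a lip (x 83 to 89 mm, top z 20 mm). Fingers that grip the front things along the caddy's x above z 88 mm pass over tin and cheeks.
- bar_mat: fixed black rubber bar mat, 160 mm (its x) by 100 mm (its y), 6 mm thick; origin at the centre of its underside, z up. The side area; nothing stands on it at the start.
- plate: fixed round white plate, 150 mm across, rim 16 mm high; origin at the centre of its underside, z up. Its eating surface is very slightly dished and solid, about 8 to 10 mm above the underside within 30 mm of the centre. The tin's destination.
- pepper: bystander: pepper shaker, 44 mm across, 90 mm high; origin at the centre of its underside
- cup: bystander: purple cup, 94 by 124 mm with its handle, 59 mm high; origin at the centre of its underside
There are look-alikes about, which are no part of the job. What is shaped like the sand_timer but blue or turquoise is not meant.

How it is judged:
On the way, in this order (a step that is already met when the one before it is completed fails the run):
1. the sand timer and the spice jar both stand on the bar mat (x of sand_timer in the frame of bar_mat between -0.08 and 0.08 m and y of sand_timer in the frame of bar_mat between -0.05 and 0.05 m and z of sand_timer in the frame of bar_mat between 0.001 and 0.013 m and angle between each of sand_timer, spice_jar's own z axis and vertical below 0.12 rad and linear speed of each of sand_timer, spice_jar below 0.03 m/s and x of spice_jar in the frame of bar_mat between -0.08 and 0.08 m and y of spice_jar in the frame of bar_mat between -0.05 and 0.05 m and z of spice_jar in the frame of bar_mat between 0.001 and 0.013 m), for 0.2 s.
2. the milk tin stands in the middle of the plate, the other two still on the mat (all of step 1 and horizontal distance between milk_tin and plate below 0.015 m and z of milk_tin in the frame of plate below 0.02 m and angle between milk_tin's own z axis and vertical below 0.12 rad and linear speed of milk_tin below 0.03 m/s), for 0.2 s.
At the end, for the whole second after the job is handed in: The milk tin stands upright on the plate, its axis within 15 mm of the plate's centre; the sand timer and the spice jar stand upright in the caddy, each within 15 mm of where it stood at the start; all at rest (horizontal distance between milk_tin and plate below 0.015 m and z of milk_tin in the frame of plate below 0.02 m and angle between each of milk_tin, sand_timer, spice_jar's own z axis and vertical below 0.12 rad and linear speed of each of milk_tin, sand_timer, spice_jar below 0.03 m/s and distance of each of sand_timer, spice_jar from where it was at the start of the episode below 0.015 m); the robot touches nothing.
It fails at once if milk tin tipped over (angle between milk_tin's own z axis and vertical above 0.5 rad).
It fails at once if sand timer tipped over (angle between sand_timer's own z axis and vertical above 0.5 rad).
It fails at once if spice jar tipped over (angle between spice_jar's own z axis and vertical above 0.5 rad).
It fails at once if pepper shaker disturbed (distance of pepper from where it was at the start of the episode above 0.02 m).
It fails at once if purple cup disturbed (distance of cup from where it was at the start of the episode above 0.02 m).
It also fails if it takes over 120 s, if anything falls off the work surface, if the arm or the gripper's body presses on something with over 40 N, if the wrist force passes 120 N, or if a joint passes its speed limit or range.

## Working session

There is one attempt and no reset: what is moved stays moved. The work goes in short steps, Python scripts to look and compute and a tool call to move; the robot and the scene stay as the last step left them, time stands still between calls to the robot, and variables do not carry over. Pictures are saved under pics/ and viewed, at most 14 in all, crops included, and the job is handed in when it is done.

Besides the shell and the picture viewer there is one more tool, called after ">>>" by a JSON object that holds its "fn" and its "kwargs". send_rows: Moves the arm, as the interface text tells. Its arguments: {"type":"object","properties":{"series":{"type":"array"},"force":{"type":"number"}},"required":["series"]}

```bash
mkdir -p pics; ls
cat > h.py <<'E'
import numpy as np, cv2
from plant import ctrl
def snap(n,f=None):
    c=ctrl.read_camera(n)
    if f: cv2.imwrite('pics/'+f,c['img'][:,:,::-1])
    return c
def ray(c,u,v):
    K=np.array([[c['fx'],0,c['cx']],[0,c['fy'],c['cy']],[0,0,1.]])
    p=cv2.undistortPoints(np.array([[[u,v]]],float),K,np.array([c['k1'],0,0,0,0.]))[0,0] if 0 else None
    d=np.array([(u-c['cx'])/c['fx'],(v-c['cy'])/c['fy']]); s=d.copy()
    for _ in range(30): s=d/(1+c['k1']*(s@s))
    R=np.array(c['R']);t=np.array(c['t'])
    return -R.T@t, R.T@np.array([s[0],s[1],1])
def atz(c,u,v,z):
    o,d=ray(c,u,v); return o+d*(z-o[2])/d[2]
def proj(c,X):
    x=np.array(c['R'])@np.asarray(X,float)+np.array(c['t']); s=x[:2]/x[2]; s=s*(1+c['k1']*(s@s))
    return np.array([c['fx']*s[0]+c['cx'],c['fy']*s[1]+c['cy']])
E
python3 - <<'E'
from h import *
for n in('top','scene'):
    c=snap(n,n+'0.png'); print(n,-np.array(c['R']).T@np.array(c['t']),c['fx'],c['k1'])
print(ctrl.get_state())
E
```

```text
pics
top [0.45562378 0.00991019 1.10789414] 513.3271125649038 -0.06381603786973473
scene [-0.11710187 -0.57817176  0.4484432 ] 541.5264297404543 -0.10659344817751489
{'time': 0.1, 'qpos': array([ 1.09299436e+00,  2.87113599e-01,  1.57804517e+00, -5.65046975e-06,
        1.27862036e+00, -1.49998864e-01]), 'dq': array([ 0.00018189, -0.00119421, -0.00273911,  0.00162092, -0.00198607,
       -0.000807  ]), 'joint_efforts': array([ 5.46423144e-04, -4.07294047e+01, -2.93701243e+01, -1.41231726e-04,
        3.37787184e-03, -7.70555545e-06]), 'eef_pos': array([0.21701687, 0.63852365, 0.23005327]), 'tcp_rot': array([ 1.63167800e-01,  9.86597727e-01, -1.04065326e-03, -3.34987402e-04]), 'contact_force': array([-2.15375980e-01,  9.74704261e-02, -2.13465739e-04]), 'wrist_torque': array([-0.01007489,  0.04313658,  0.01857447]), 'finger_force': 0.0, 'opening': 1.0036543481122593}
```

View pics/top0.png

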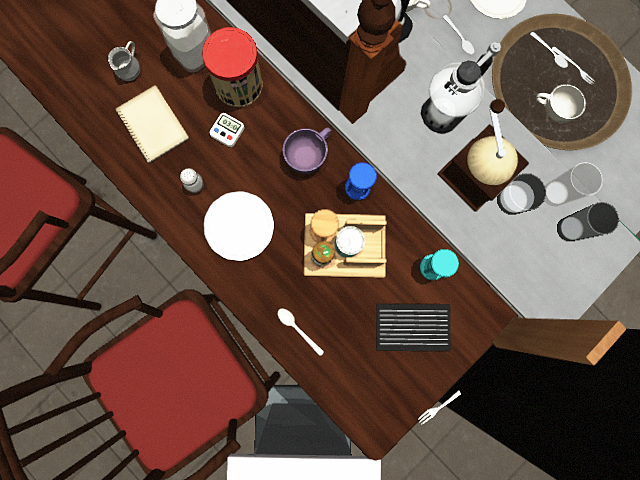

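View pics/scene0.png

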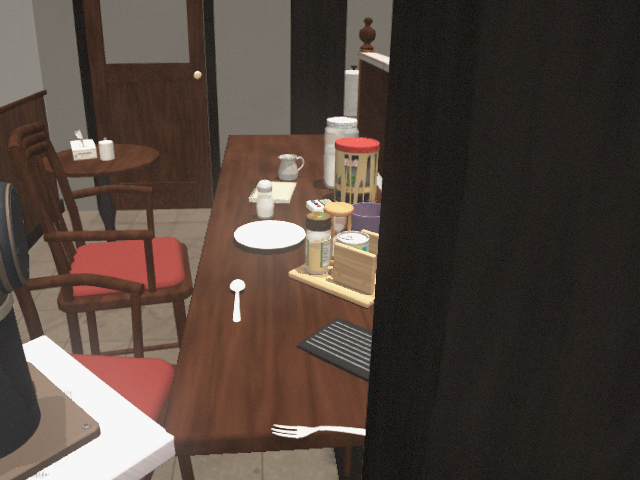

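Run:
```python
from h import *
c=snap('top'); s=snap('scene')
for X in [(0,0,0),(.3,0,0),(.6,0,0),(.6,.3,0),(.6,-.3,0),(.217,.639,.23)]: print(X,proj(c,X).round(),proj(s,X).round())
im=c['img'][195:365,195:465,::-1]
cv2.imwrite('pics/crop1.png',cv2.resize(im,None,fx=2.9,fy=2.9,interpolation=cv2.INTER_CUBIC)[:600,:800])
```

```text
(0, 0, 0) [303. 532.] [-12. 435.]
(0.3, 0, 0) [306. 384.] [189. 331.]
(0.6, 0, 0) [310. 243.] [315. 266.]
(0.6, 0.3, 0) [172. 239.] [210. 226.]
(0.6, -0.3, 0) [446. 246.] [461. 320.]
(0.217, 0.639, 0.23) [-73. 441.] [-51. 132.]
```

View pics/crop1.png

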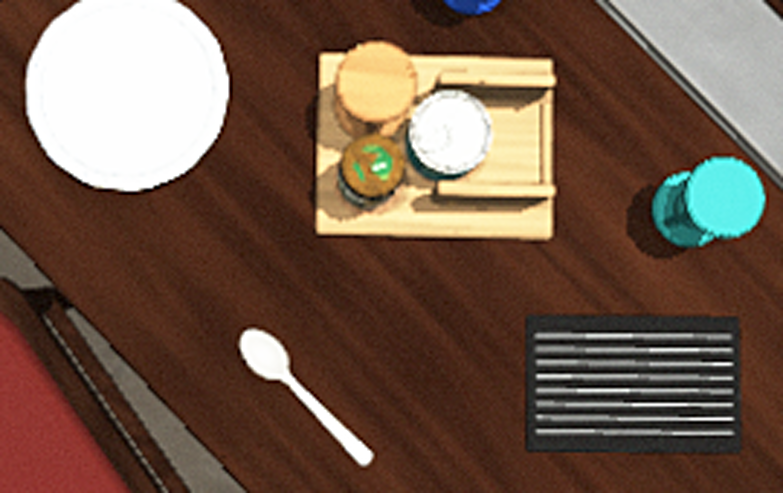

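Run:
```python
from h import *
from scipy.optimize import least_squares
c=snap('top'); s=snap('scene')
f=lambda u,v:(195+(u+.5)/2.9-.5,195+(v+.5)/2.9-.5)
g=lambda u,v,z:atz(c,*f(u,v),z)[:2]
obs=[((-84,68),(319,52)),((92,68),(553,57)),((92,-68),(553,240)),((-84,-68),(317,235))]
loc=np.array([o[0] for o in obs])/1e3; w=np.array([g(*o[1],.012) for o in obs])
def T(p,l): C,S=np.cos(p[2]),np.sin(p[2]); return np.asarray(l)@np.array([[C,S],[-S,C]])+p[:2]
r=least_squares(lambda p:(T(p,loc)-w).ravel(),[.6,-.1,-1.57]); p=r.x
print('caddy',p,'res mm',(r.fun*1e3).round(1))
print('spots',T(p,[[-.045,.029],[-.045,-.029],[.01,0]]).round(4))
print('tops timer,jar,tin',g(376,82,.120).round(4),g(371,165,.117).round(4),g(450,133,.084).round(4))
m=np.array([g(*q,.006) for q in((527,315),(740,317),(740,452),(527,451))])
print('mat',m.mean(0).round(4),np.linalg.norm(m-np.roll(m,1,0),axis=1).round(3),np.degrees(np.arctan2(*(m[1]-m[0])[::-1])).round(1))
h=cv2.inRange(c['img'],(200,200,200),(255,255,255)); n,l,st,ce=cv2.connectedComponentsWithStats(h)
i=l[225,239]; print('plate',st[i],atz(c,*ce[i],.013)[:2].round(4))
for n,u,v,z in(('pepper',191,175,.09),('turq',440,262,.108)): print(n,atz(c,u,v,z).round(3))
for P in (np.append(T(p,[-.045,.029]),.12),np.append(T(p,[-.045,-.029]),.117),np.append(T(p,[.01,0]),.084)): print('scene',proj(s,P).round(),proj(c,P).round())
print('scene plate',proj(s,[*atz(c,*ce[i],.013)[:2],.012]))
```

```text
caddy [ 0.59591524 -0.07224259 -1.56506572] res mm [-0.6 -0.2 -0.6 -0.2  0.9 -0.5  0.3  1. ]
spots [[ 0.6247 -0.0271]
 [ 0.5667 -0.0274]
 [ 0.596  -0.0822]]
tops timer,jar,tin [ 0.624  -0.0268] [ 0.5681 -0.0246] [ 0.5955 -0.0803]
mat [ 0.4235 -0.2257] [0.099 0.159 0.099 0.158] -89.4
plate [ 204  192   70   69 3772] [0.6315 0.1545]
pepper [0.721 0.245 0.09 ]
turq [ 0.554 -0.257  0.108]
scene [336. 206.] [324. 223.]
scene [316. 216.] [324. 252.]
scene [351. 236.] [351. 240.]
scene plate [267.53460619 234.0182087 ]
```

>>> {"fn": "send_rows", "kwargs": {"series": [[[0,0,0,0,0,-0.164,1],[0,0,0,0,0,-0.164,1],[-2.9,-4.76,0,0,0,0,1],[-2.9,-4.76,0,0,0,0,1],[-2.9,-4.76,0,0,0,0,1],[-2.9,-4.76,0,0,0,0,1],[-2.9,-4.76,0,0,0,0,1],[-2.9,-4.76,0,0,0,0,1],[-2.9,-4.76,0,0,0,0,1],[-2.9,-4.76,0,0,0,0,1]]]}}

```text
time: 1.55
eef_pos: [0.4501, 0.2567, 0.2316]
tcp_rot: [-0.0, 1.0, 0.0, 0.0]
contact_force: [0.3, 0.2, 0.0]
opening: 1.001
finger_force: 0.0
```

>>> {"fn": "send_rows", "kwargs": {"series": [[[-2.9,-4.73,0,0,0,0,1],[-2.9,-4.73,0,0,0,0,1],[-2.9,-4.73,0,0,0,0,1],[-2.9,-4.73,0,0,0,0,1],[-2.9,-4.73,0,0,0,0,1],[-2.9,-4.73,0,0,0,0,1],[0,0,3,0,0,0,1],[0,0,2,0,0,0,1],[0,0,0,0,0,0,1],[0,0,0,0,0,0,1]]]}}

```text
time: 2.8
eef_pos: [0.6237, -0.0248, 0.1822]
tcp_rot: [-0.001, 1.0, -0.0, 0.001]
contact_force: [-0.7, -0.2, 0.9]
opening: 1.002
finger_force: 0.0
```

Run:
```python
from h import *
print(ctrl.get_state()['eef_pos'])
c=snap('top'); s=snap('scene')
a=cv2.resize(c['img'][150:310,240:440],None,fx=2,fy=2); b=s['img'][140:340,220:400]
b=cv2.resize(b,(360,400)); a=cv2.resize(a,(440,352)); a=cv2.copyMakeBorder(a,0,48,0,0,0)
cv2.imwrite('pics/p2.png',np.hstack([a,b])[:,:,::-1])
```

```text
[ 0.62366412 -0.02480621  0.18221567]
```

View pics/p2.png

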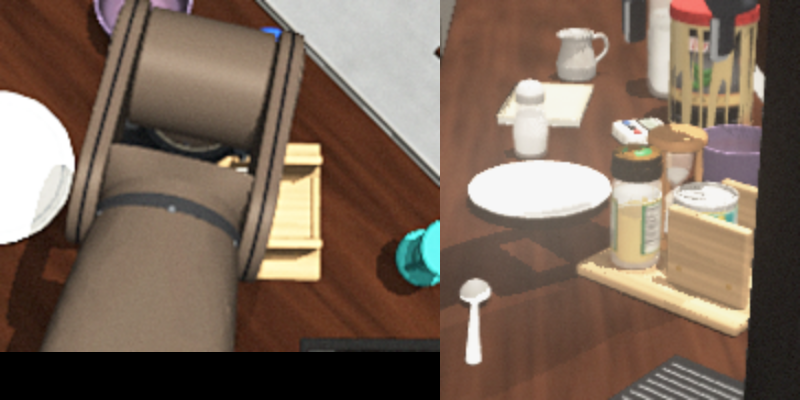

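>>> {"fn": "send_rows", "kwargs": {"series": [[[0,-0.2,3,0,0,0,1],[0,0,3,0,0,0,1],[0,0,2,0,0,0,1],[0,0,0.9,0,0,0,1],[0,0,0,0,0,0,1],[0,0,0,0,0,0,-1],[0,0,0,0,0,0,-1],[0,0,0,0,0,0,-1],[0,0,0,0,0,0,-1],[0,0,0,0,0,0,-1]]], "force": 30}}

```text
time: 4.15
eef_pos: [0.6245, -0.0277, 0.0939]
tcp_rot: [-0.0, 1.0, -0.0, 0.001]
contact_force: [-0.2, -0.0, 5.2]
opening: 0.645
finger_force: 32.0
```

>>> {"fn": "send_rows", "kwargs": {"series": [[[0,0,-0.5,0,0,0,-1],[0,0,-1.5,0,0,0,-1],[0,0,-3,0,0,0,-1],[0,0,-3,0,0,0,-1],[0,0,-3,0,0,0,-1],[0,0,-2,0,0,0,-1],[1.0,-0.7,0,0,0,0,-1],[2.5,-2,0,0,0,0,-1],[2.5,-2.2,0,0,0,0,-1],[3,-2.7,0,0,0,0,-1]]]}}

```text
time: 5.4
eef_pos: [0.5311, -0.1038, 0.2202]
tcp_rot: [-0.0, 1.0, 0.001, -0.002]
contact_force: [0.2, -1.2, -1.7]
opening: 0.643
finger_force: 32.0
```

>>> {"fn": "send_rows", "kwargs": {"series": [[[3,-2.7,0,0,0,0,-1],[2.5,-2.2,0,0,0,0,-1],[2,-2,0,0,0,0,-1],[1.5,-1.2,0,0,0,0,-1],[0,0,0,0,0,0,-1],[0,0,2,0,0,0,-1],[0,0,3,0,0,0,-1],[0,0,3,0,0,0,-1],[0,0,2,0,0,0,-1],[0,0,0,0,0,0,-1]]]}}

```text
time: 6.65
eef_pos: [0.4419, -0.1828, 0.1196]
tcp_rot: [-0.0, 1.0, 0.002, -0.002]
contact_force: [-0.3, 0.4, -1.3]
opening: 0.639
finger_force: 32.1
```

Run:
```python
from h import *
s=snap('scene'); S=ctrl.get_state(); print(S['eef_pos'],S['opening'])
b=s['img'][120:440,220:400]
cv2.imwrite('pics/p3.png',cv2.resize(b,(337,600))[:,:,::-1])
```

```text
[ 0.44291838 -0.18360195  0.12123091] 0.6385322467439051
```

View pics/p3.png

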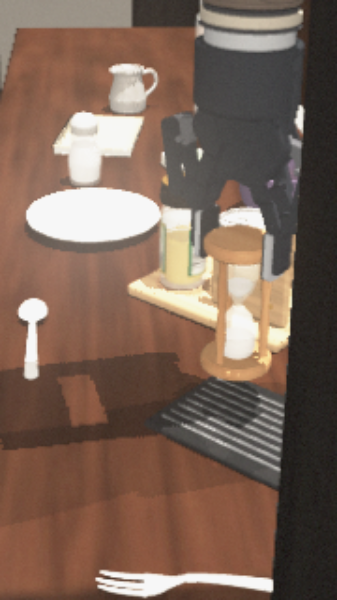

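>>> {"fn": "send_rows", "kwargs": {"series": [[[0,0,1.5,0,0,0,-1],[0,0,1.0,0,0,0,-1],[0,0,0.6,0,0,0,-1],[0,0,0,0,0,0,-1],[0,0,0.1,0,0,0,-1],[0,0,0,0,0,0,-1]]]}}

```text
time: 7.45
eef_pos: [0.4437, -0.1847, 0.0907]
tcp_rot: [-0.0, 1.0, -0.0, 0.0]
contact_force: [0.2, -0.2, -0.8]
opening: 0.642
finger_force: 32.1
```

>>> {"fn": "send_rows", "kwargs": {"series": [[[0,0,0.2,0,0,0,-1],[0,0,0,0,0,0,-1],[0,0,0,0,0,0,0.5],[0,0,0,0,0,0,1],[0,0,0,0,0,0,1],[0,0,0,0,0,0,1],[0,0,-2,0,0,0,1],[0,0,-4,0,0,0,1],[0,0,-4,0,0,0,1],[0,0,0,0,0,0,1]]]}}

```text
time: 8.7
eef_pos: [0.4456, -0.1859, 0.1925]
tcp_rot: [-0.0, 1.0, -0.002, 0.004]
contact_force: [-0.7, 0.1, -1.0]
opening: 0.997
finger_force: 0.0
```

>>> {"fn": "send_rows", "kwargs": {"series": [[[-3.05,4,0,0,0,0,1],[-3.05,4,0,0,0,0,1],[-3.05,4,0,0,0,0,1],[-3.05,4,0,0,0,0,1],[0,0,3,0,0,0,1],[0,0,2,0,0,0,1],[0,0,0,0,0,0,1],[0,0,0,0,0,0,1]]]}}

```text
time: 9.7
eef_pos: [0.5655, -0.0251, 0.1387]
tcp_rot: [0.0, 1.0, -0.0, 0.0]
contact_force: [0.4, 0.6, -0.3]
opening: 1.002
finger_force: 0.0
```

Run:
```python
from h import *
s=snap('scene'); c=snap('top');S=ctrl.get_state(); print(S['eef_pos'],S['opening'])
b=cv2.resize(s['img'][160:400,220:400],(450,600)); a=cv2.resize(c['img'][240:390,360:460],(350,525)); a=cv2.copyMakeBorder(a,0,75,0,0,0)
cv2.imwrite('pics/p4.png',np.hstack([b,a])[:,:,::-1])
```

```text
[ 0.56609403 -0.02518271  0.1396433 ] 0.9986777492975542
```

View pics/p4.png

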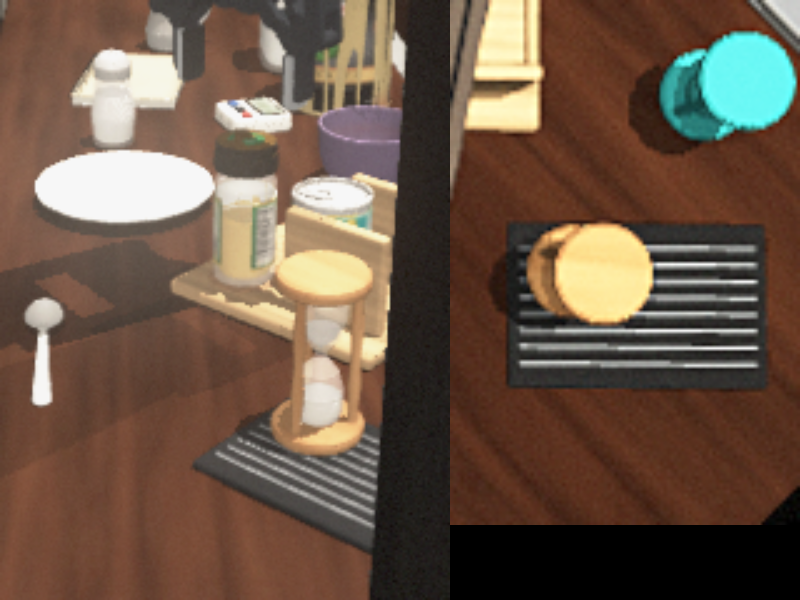

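>>> {"fn": "send_rows", "kwargs": {"series": [[[-0.1,0,2.5,0,0,0,1],[0,0,1.5,0,0,0,1],[0,0,0.7,0,0,0,1],[0,0,0,0,0,0,1],[0,0,0,0,0,0,-1],[0,0,0,0,0,0,-1],[0,0,0,0,0,0,-1],[0,0,0,0,0,0,-1],[0,0,0,0,0,0,-1],[0,0,0,0,0,0,-1]]]}}

```text
time: 11.05
eef_pos: [0.5671, -0.0247, 0.0922]
tcp_rot: [-0.0, 1.0, -0.0, 0.001]
contact_force: [0.1, -1.2, 4.2]
opening: 0.504
finger_force: 30.6
```

>>> {"fn": "send_rows", "kwargs": {"series": [[[0,0,-0.5,0,0,0,-1],[0,0,-1.5,0,0,0,-1],[0,0,-3,0,0,0,-1],[0,0,-3,0,0,0,-1],[0,0,-3,0,0,0,-1],[0,0,-2,0,0,0,-1],[0.7,-1.1,0,0,0,0,-1],[2,-3,0,0,0,0,-1],[2.5,-4,0,0,0,0,-1],[2.5,-4,0,0,0,0,-1]]]}}

```text
time: 12.3
eef_pos: [0.4872, -0.1464, 0.2193]
tcp_rot: [-0.0, 1.0, 0.001, -0.002]
contact_force: [-0.1, -0.3, -1.2]
opening: 0.501
finger_force: 30.8
```

>>> {"fn": "send_rows", "kwargs": {"series": [[[2.5,-4,0,0,0,0,-1],[2.5,-4,0,0,0,0,-1],[2,-3,0,0,0,0,-1],[1.2,-1.2,0,0,0,0,-1],[0,0,0,0,0,0,-1],[0,0,2,0,0,0,-1],[0,0,4,0,0,0,-1],[0,0,4,0,0,0,-1],[0,0,2,0,0,0,-1],[0,0,0,0,0,0,-1]]]}}

```text
time: 13.55
eef_pos: [0.4068, -0.2651, 0.0991]
tcp_rot: [-0.001, 1.0, 0.002, -0.002]
contact_force: [-0.4, -0.1, -0.2]
opening: 0.504
finger_force: 30.8
```

>>> {"fn": "send_rows", "kwargs": {"series": [[[0,0,0,0,0,0,-1],[0,0,0,0,0,0,-1]]]}}

```text
time: 13.8
eef_pos: [0.4085, -0.268, 0.1029]
tcp_rot: [-0.0, 1.0, -0.001, 0.001]
contact_force: [0.4, 0.3, -1.2]
opening: 0.502
finger_force: 30.8
```

>>> {"fn": "send_rows", "kwargs": {"series": [[[0,0,0.8,0,0,0,-1],[0,0,0.5,0,0,0,-1],[0,0,0.3,0,0,0,-1],[0,0,0,0,0,0,-1],[0,0,0,0,0,0,0.3],[0,0,0,0,0,0,0.6],[0,0,0,0,0,0,0.6],[0,0,-2,0,0,0,0.6],[0,0,-4,0,0,0,0.6],[0,0,-4,0,0,0,0.6]]]}}

```text
time: 15.05
eef_pos: [0.4072, -0.2673, 0.1859]
tcp_rot: [-0.0, 1.0, 0.0, -0.0]
contact_force: [1.8, -0.3, 0.7]
opening: 0.8
finger_force: 0.0
```

>>> {"fn": "send_rows", "kwargs": {"series": [[[-3.1,3.1,0,0,0,0,1],[-3.1,3.1,0,0,0,0,1],[-3.1,3.1,0,0,0,0,1],[-3.1,3.1,0,0,0,0,1],[-3.1,3.1,0,0,0,0,1],[-3.3,3.1,0,0,0,0,1],[0,0,3,0,0,0,1],[0,0,3,0,0,0,1],[0,0,0,0,0,0,1],[0,0,0,0,0,0,1]]]}}

```text
time: 16.3
eef_pos: [0.596, -0.0818, 0.1263]
tcp_rot: [0.0, 1.0, -0.0, 0.001]
contact_force: [0.4, 0.3, 0.2]
opening: 1.001
finger_force: 0.0
```

Run:
```python
from h import *
s=snap('scene'); c=snap('top');S=ctrl.get_state(); print(S['eef_pos'],S['opening'])
b=cv2.resize(s['img'][160:400,220:400],(450,600)); a=cv2.resize(c['img'][240:390,360:460],(350,525)); a=cv2.copyMakeBorder(a,0,75,0,0,0)
cv2.imwrite('pics/p5.png',np.hstack([b,a])[:,:,::-1])
```

```text
[ 0.5965311  -0.08199695  0.12728461] 1.0006037145108422
```

View pics/p5.png

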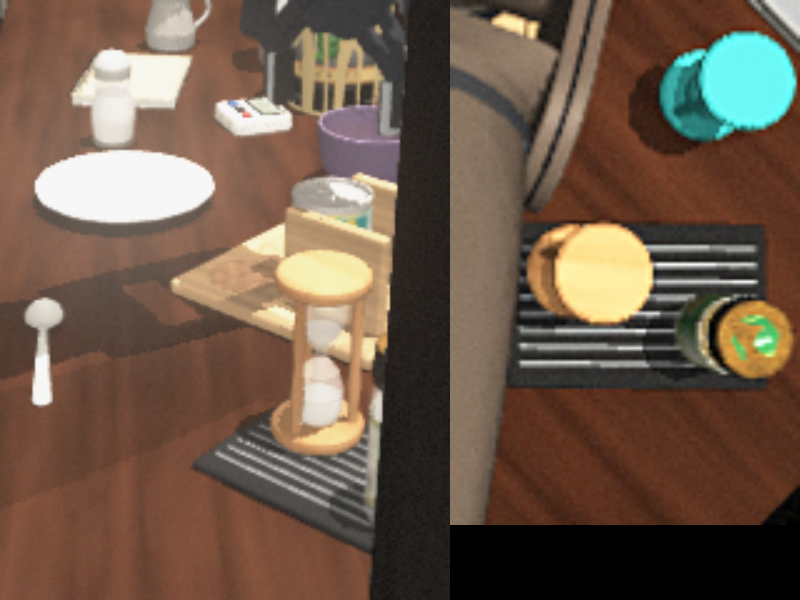

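>>> {"fn": "send_rows", "kwargs": {"series": [[[0,0,2.5,0,0,0,1],[0,0,2.5,0,0,0,1],[0,0,2.2,0,0,0,1],[0,0,1.5,0,0,0,1],[0,0,0,0,0,0,1],[0,0,0,0,0,0,-1],[0,0,0,0,0,0,-1],[0,0,0,0,0,0,-1],[0,0,0,0,0,0,-1],[0,0,0,0,0,0,-1]]], "force": 35}}

```text
time: 17.65
eef_pos: [0.5967, -0.0818, 0.0399]
tcp_rot: [-0.0, 1.0, -0.0, 0.001]
contact_force: [0.1, 0.1, 5.8]
opening: 0.659
finger_force: 37.9
```

>>> {"fn": "send_rows", "kwargs": {"series": [[[0,0,-0.5,0,0,0,-1],[0,0,-1.5,0,0,0,-1],[0,0,-3,0,0,0,-1],[0,0,-3,0,0,0,-1],[0,0,-2,0,0,0,-1],[-0.2,1.5,0,0,0,0,-1],[-0.6,4,0,0,0,0,-1],[-0.6,4,0,0,0,0,-1],[-0.6,4,0,0,0,0,-1],[-0.6,4,0,0,0,0,-1]]]}}

```text
time: 18.9
eef_pos: [0.62, 0.0959, 0.1361]
tcp_rot: [-0.0, 1.0, 0.0, -0.002]
contact_force: [0.5, -0.5, -2.3]
opening: 0.663
finger_force: 38.0
```

>>> {"fn": "send_rows", "kwargs": {"series": [[[-0.6,3.5,0,0,0,0,-1],[-0.3,2.6,0,0,0,0,-1],[0,0,0,0,0,0,-1],[0,0,2,0,0,0,-1],[0,0,3,0,0,0,-1],[0,0,2,0,0,0,-1],[0,0,1,0,0,0,-1],[0,0,0,0,0,0,-1],[0,0,0,0,0,0,-1]]]}}

```text
time: 20.02
eef_pos: [0.6314, 0.1545, 0.0595]
tcp_rot: [0.0, 1.0, 0.0, 0.001]
contact_force: [-0.2, 0.1, -2.1]
opening: 0.664
finger_force: 38.1
```

Run:
```python
from h import *
s=snap('scene');S=ctrl.get_state(); print(S['eef_pos'],S['opening'])
print(proj(s,[.6315,.1545,.012]))
b=cv2.resize(s['img'][130:330,200:400],(600,600))
cv2.imwrite('pics/p6.png',b[:,:,::-1])
```

```text
[0.63146915 0.1545812  0.05979345] 0.6605592076684226
[267.53926862 234.01776195]
```

View pics/p6.png

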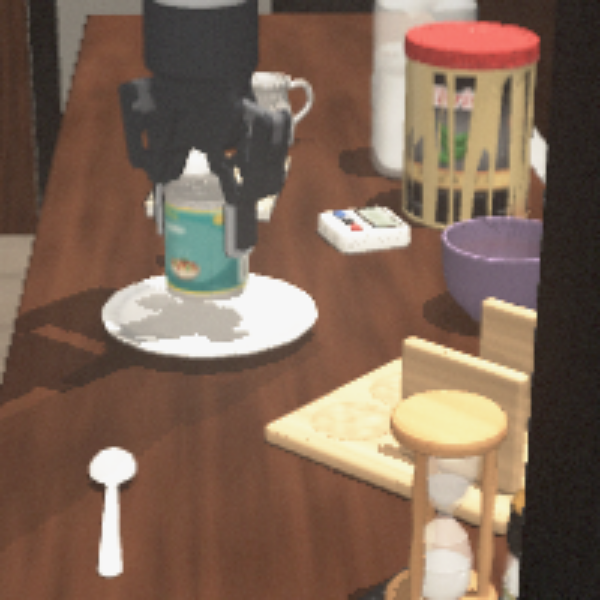

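>>> {"fn": "send_rows", "kwargs": {"series": [[[0,0,1,0,0,0,-1],[0,0,0.8,0,0,0,-1],[0,0,0.3,0,0,0,-1],[0,0,0.1,0,0,0,-1],[0,0,0,0,0,0,-1],[0,0,0,0,0,0,-1]]]}}

```text
time: 20.82
eef_pos: [0.6303, 0.1545, 0.0382]
tcp_rot: [-0.0, 1.0, -0.0, -0.001]
contact_force: [-5.0, -0.9, 8.1]
opening: 0.66
finger_force: 38.8
```

>>> {"fn": "send_rows", "kwargs": {"series": [[[0,0,0,0,0,0,0.5],[0,0,0,0,0,0,1],[0,0,0,0,0,0,1],[0,0,0,0,0,0,1],[0,0,-2,0,0,0,1],[0,0,-4,0,0,0,1],[0,0,-5,0,0,0,1],[0,0,-4,0,0,0,1],[3,-5,0,0,0,0,1],[3,-5,0,0,0,0,1]]]}}

```text
time: 22.08
eef_pos: [0.5706, 0.0538, 0.1892]
tcp_rot: [-0.001, 1.0, -0.0, 0.002]
contact_force: [-0.2, -0.6, 0.7]
opening: 0.998
finger_force: 0.0
```

```bash
cat > m.py <<'E'
from h import *
import sys
s=snap('scene'); c=snap('top');S=ctrl.get_state(); print(S['eef_pos'],S['opening'])
b=cv2.resize(s['img'][180:380,200:400],(400,400)); a=cv2.resize(c['img'][180:380,190:470],(400,286)); a=cv2.copyMakeBorder(a,0,114,0,0,0)
cv2.imwrite('pics/'+sys.argv[1],np.hstack([b,a])[:,:,::-1])
for nm,X in dict(plate=(.6315,.1545,.009),mat=(.4235,-.2257,.006)).items(): print(nm,proj(c,X))
E
python3 m.py p7.png
```

```text
[0.56824835 0.0513235  0.18743089] 0.9993212816034084
plate [238.60007732 225.93903287]
mat [413.30857028 326.89993249]
```

View pics/p7.png

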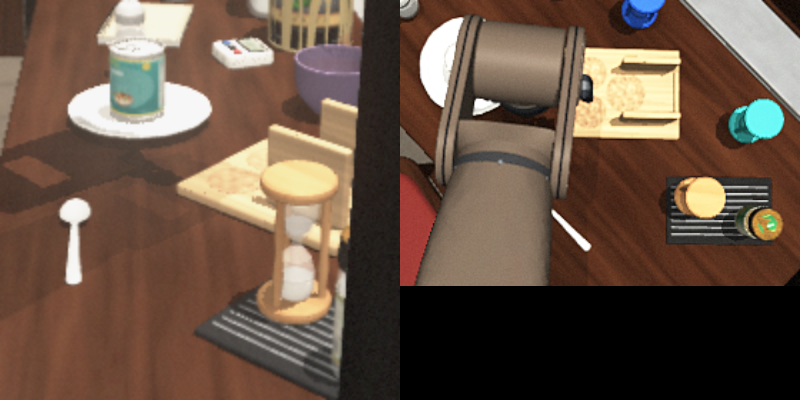

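>>> {"fn": "send_rows", "kwargs": {"series": [[[2.67,-5.3,0,0,0,0,1],[2.67,-5.3,0,0,0,0,1],[2.67,-5.3,0,0,0,0,1],[2.67,-5.3,0,0,0,0,1],[2.67,-5.3,0,0,0,0,1],[2.65,-5.4,0,0,0,0,0.6],[0,0,2,0,0,0,0.6],[0,0,2,0,0,0,0.6],[0,0,0,0,0,0,0.6]]]}}

```text
time: 23.3
eef_pos: [0.4102, -0.264, 0.1459]
tcp_rot: [0.0, 1.0, 0.001, -0.001]
contact_force: [-0.6, -0.2, 0.9]
opening: 0.802
finger_force: 0.0
```

Run:
```python
from h import *
c=snap('top');S=ctrl.get_state(); print(S['eef_pos'],S['opening'])
cv2.imwrite('pics/p8.png',cv2.resize(c['img'][180:280,190:400],(800,381),interpolation=cv2.INTER_CUBIC)[:,:,::-1])
print('expected tin top',(proj(c,[.6315,.1545,.081])-[190,180])*3.81)
```

```text
[ 0.41082866 -0.26441798  0.14695471] 0.7999845473627979
expected tin top [168.28936685 153.1764801 ]
```

View pics/p8.png

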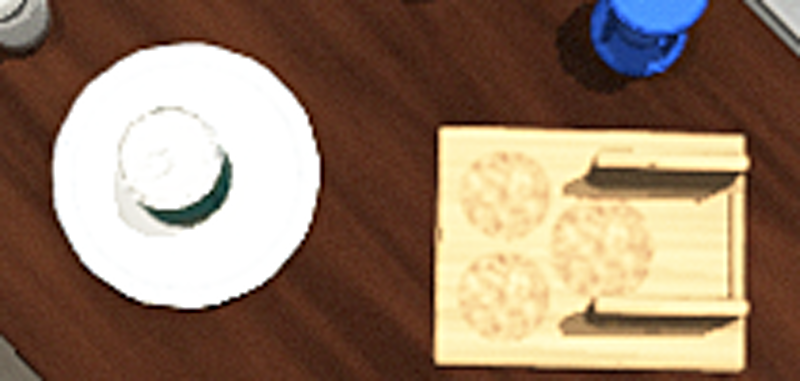

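>>> {"fn": "send_rows", "kwargs": {"series": [[[0.2,-0.3,2,0,0,0,0.6],[0,0,2,0,0,0,0.6],[0,0,1.3,0,0,0,0.6],[0,0,0.7,0,0,0,0.6],[0,0,0,0,0,0,0.6],[0,0,0,0,0,0,-1],[0,0,0,0,0,0,-1],[0,0,0,0,0,0,-1],[0,0,0,0,0,0,-1],[0,0,0,0,0,0,-1]]], "force": 30}}

```text
time: 24.6
eef_pos: [0.4091, -0.2681, 0.0873]
tcp_rot: [-0.0, 1.0, -0.001, 0.001]
contact_force: [-0.4, -0.0, 5.3]
opening: 0.503
finger_force: 30.8
```

>>> {"fn": "send_rows", "kwargs": {"series": [[[0,0,-0.5,0,0,0,-1],[0,0,-1.5,0,0,0,-1],[0,0,-3,0,0,0,-1],[0,0,-3.5,0,0,0,-1],[0,0,-3,0,0,0,-1],[0,0,-2,0,0,0,-1],[-0.7,1.1,0,0,0,0,-1],[-2,3,0,0,0,0,-1],[-2.5,4,0,0,0,0,-1],[-2.5,4,0,0,0,0,-1]]]}}

```text
time: 25.85
eef_pos: [0.4854, -0.1442, 0.2199]
tcp_rot: [0.0, 1.0, 0.001, -0.001]
contact_force: [0.2, 0.0, -1.8]
opening: 0.506
finger_force: 30.8
```

>>> {"fn": "send_rows", "kwargs": {"series": [[[-2.5,4,0,0,0,0,-1],[-2.5,4,0,0,0,0,-1],[-2,3,0,0,0,0,-1],[-1.2,1.1,0,0,0,0,-1],[0,0,0,0,0,0,-1],[0,0,2,0,0,0,-1],[0,0,4,0,0,0,-1],[0,0,3,0,0,0,-1],[0,0,1.5,0,0,0,-1],[0,0,0,0,0,0,-1]]]}}

```text
time: 27.1
eef_pos: [0.5661, -0.026, 0.1146]
tcp_rot: [0.0, 1.0, 0.0, -0.002]
contact_force: [0.6, -0.3, -1.1]
opening: 0.505
finger_force: 30.9
```

>>> {"fn": "send_rows", "kwargs": {"series": [[[0,0,0,0,0,0,-1],[0,0,0,0,0,0,-1]]]}}

```text
time: 27.35
eef_pos: [0.5685, -0.0258, 0.118]
tcp_rot: [-0.0, 1.0, -0.0, 0.002]
contact_force: [0.5, 0.0, -0.6]
opening: 0.506
finger_force: 30.9
```

Lower 2.45 cm, release, and lift.

>>> {"fn": "send_rows", "kwargs": {"series": [[[0,0,1.2,0,0,0,-1],[0,0,0.8,0,0,0,-1],[0,0,0.4,0,0,0,-1],[0,0,0,0,0,0,-1],[0,0,0,0,0,0,-1],[0,0,0,0,0,0,0.3],[0,0,0,0,0,0,0.7],[0,0,0,0,0,0,0.7],[0,0,-2,0,0,0,0.7],[0,0,-4,0,0,0,0.7]]]}}

```text
time: 28.6
eef_pos: [0.5662, -0.0253, 0.152]
tcp_rot: [-0.0, 1.0, 0.0, -0.002]
contact_force: [0.5, -1.3, -0.0]
opening: 0.849
finger_force: 0.0
```

>>> {"fn": "send_rows", "kwargs": {"series": [[[0,0,-4,0,0,0,1],[0,0,0,0,0,0,1]]]}}

```text
time: 28.85
eef_pos: [0.5704, -0.0261, 0.1986]
tcp_rot: [-0.0, 1.0, -0.001, 0.005]
contact_force: [0.8, -0.2, -0.0]
opening: 0.998
finger_force: 0.0
```

>>> {"fn": "send_rows", "kwargs": {"series": [[[3.1,-4,0,0,0,0,1],[3.1,-4,0,0,0,0,1],[3.1,-4,0,0,0,0,1],[3.0,-3.9,0,0,0,0,1],[0,0,3,0,0,0,1],[0,0,2,0,0,0,1],[0,0,0,0,0,0,1],[0,0,0,0,0,0,1]]]}}

```text
time: 29.85
eef_pos: [0.4448, -0.1846, 0.1431]
tcp_rot: [-0.0, 1.0, -0.0, 0.0]
contact_force: [0.3, 0.4, -0.2]
opening: 1.004
finger_force: 0.0
```

```bash
python3 m.py p9.png
```

```text
[ 0.44519916 -0.18476929  0.14356195] 0.9988123525873279
plate [238.60007732 225.93903287]
mat [413.30857028 326.89993249]
```

View pics/p9.png

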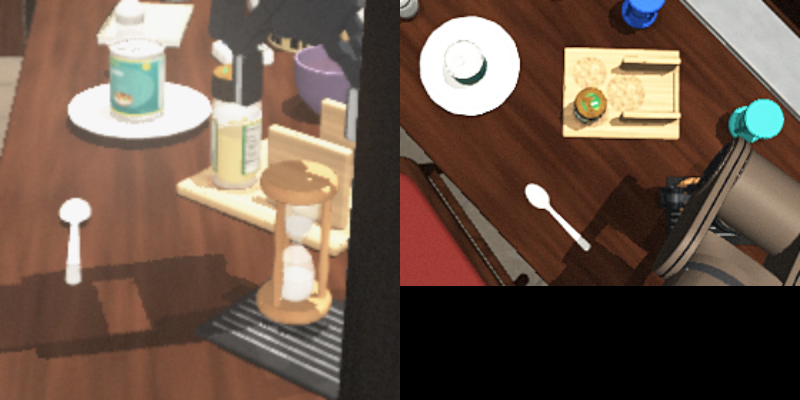

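Jar is back on its spot (top crop 590,103) and upright; the gripper is over the timer. Descend 5.5 cm to TCP 0.088 and grip.

>>> {"fn": "send_rows", "kwargs": {"series": [[[0,0,2,0,0,0,1],[0,0,2,0,0,0,1],[0,0,1.0,0,0,0,1],[0,0,0.5,0,0,0,1],[0,0,0,0,0,0,1],[0,0,0,0,0,0,-1],[0,0,0,0,0,0,-1],[0,0,0,0,0,0,-1],[0,0,0,0,0,0,-1],[0,0,0,0,0,0,-1]]]}}

```text
time: 31.2
eef_pos: [0.4451, -0.1849, 0.0882]
tcp_rot: [-0.0, 1.0, -0.0, 0.001]
contact_force: [-0.7, -0.9, 5.9]
opening: 0.642
finger_force: 31.9
```

>>> {"fn": "send_rows", "kwargs": {"series": [[[0,0,-0.5,0,0,0,-1],[0,0,-1.5,0,0,0,-1],[0,0,-3,0,0,0,-1],[0,0,-4,0,0,0,-1],[0,0,-4,0,0,0,-1],[0,0,-2,0,0,0,-1],[-1,0.7,0,0,0,0,-1],[-2.5,2.2,0,0,0,0,-1],[-2.5,2.2,0,0,0,0,-1],[-3,2.7,0,0,0,0,-1]]]}}

```text
time: 32.45
eef_pos: [0.5346, -0.105, 0.2354]
tcp_rot: [0.0, 1.0, 0.001, -0.001]
contact_force: [1.4, -0.4, -0.5]
opening: 0.643
finger_force: 32.1
```

>>> {"fn": "send_rows", "kwargs": {"series": [[[-3,2.7,0,0,0,0,-1],[-2.5,2.2,0,0,0,0,-1],[-2,2,0,0,0,0,-1],[-1.5,1.1,0,0,0,0,-1],[0,0,0,0,0,0,-1],[0,0,2,0,0,0,-1],[0,0,0,0,0,0,-1],[0,0,0,0,0,0,-1]]]}}

```text
time: 33.45
eef_pos: [0.6238, -0.027, 0.2167]
tcp_rot: [0.0, 1.0, 0.0, -0.001]
contact_force: [0.1, 0.7, -1.0]
opening: 0.644
finger_force: 32.1
```

>>> {"fn": "send_rows", "kwargs": {"series": [[[0,0,2,0,0,0,-1],[0,0,2.5,0,0,0,-1],[0,0,2.5,0,0,0,-1],[0,0,2,0,0,0,-1],[0,0,1,0,0,0,-1],[0,0,0,0,0,0,-1],[0,0,0,0,0,0,-1]]]}}

```text
time: 34.33
eef_pos: [0.6252, -0.0266, 0.1185]
tcp_rot: [-0.0, 1.0, -0.0, 0.001]
contact_force: [-0.3, -0.9, -1.0]
opening: 0.642
finger_force: 32.1
```

```bash
python3 -c "
from plant import ctrl
s=ctrl.get_state();print(s['eef_pos'],s['contact_force'])"
```

```text
[ 0.62524442 -0.02664642  0.1184541 ] [-0.31653568 -0.91398389 -1.0146973 ]
```

>>> {"fn": "send_rows", "kwargs": {"series": [[[0,0,1.2,0,0,0,-1],[0,0,0.8,0,0,0,-1],[0,0,0.4,0,0,0,-1],[0,0,0,0,0,0,-1],[0,0,0,0,0,0,-1],[0,0,0,0,0,0,0.5],[0,0,0,0,0,0,1],[0,0,0,0,0,0,1],[0,0,-2,0,0,0,1],[0,0,-4,0,0,0,1]]]}}

```text
time: 35.58
eef_pos: [0.6232, -0.0263, 0.1529]
tcp_rot: [-0.0, 1.0, 0.0, -0.002]
contact_force: [0.4, -0.0, 0.3]
opening: 0.998
finger_force: 0.0
```

>>> {"fn": "send_rows", "kwargs": {"series": [[[0,0,-4,0,0,0,1],[0,0,-2,0,0,0,1],[3,-5,0,0,0,0,1],[3,-5,0,0,0,0,1],[3,-5,0,0,0,0,1],[3,-5,0,0,0,0,1],[0,0,0,0,0,0,1],[0,0,0,0,0,0,1]]]}}

```text
time: 36.58
eef_pos: [0.5044, -0.2263, 0.2133]
tcp_rot: [0.0, 1.0, 0.0, -0.0]
contact_force: [0.1, 1.2, 0.7]
opening: 1.0
finger_force: 0.0
```

```bash
python3 m.py p10.png
python3 - <<'E'
from h import *
c=snap('top')
cv2.imwrite('pics/p11.png',cv2.resize(c['img'][195:365,195:465,::-1],None,fx=2.9,fy=2.9,interpolation=cv2.INTER_CUBIC)[:300,:600])
E
```

```text
[ 0.5049048  -0.22546593  0.21324756] 1.0012597941160875
plate [238.60007732 225.93903287]
mat [413.30857028 326.89993249]
```

View pics/p10.png

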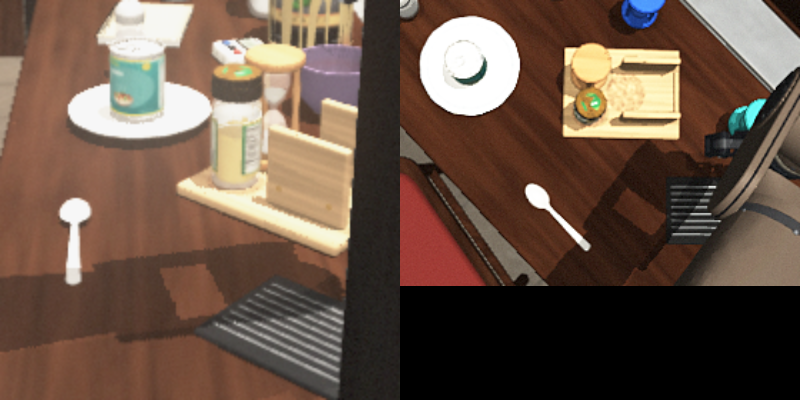

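View pics/p11.png

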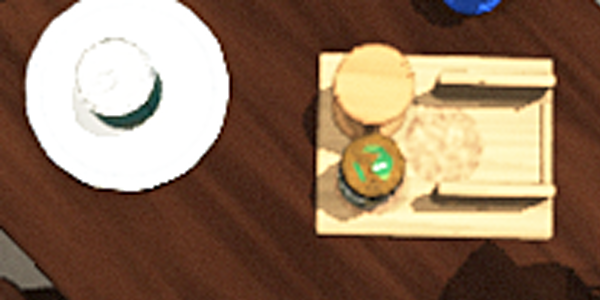

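Timer top at (374,84) and jar top at (373,166) lie within about 2 mm of their start pixels (376,82 and 371,165). All three are upright and the tin is on the plate, so I'm handing in.

```bash
python3 -c "
from plant import ctrl
print(ctrl.sign_off())"
```

```text
the job is handed in; nothing more can be done
None
```

The job is handed in: the milk tin stands about 3 mm from the plate's centre, and the sand timer and spice jar are back upright within about 2 mm of their start spots, as measured in the top camera; the sign-off returned no verdict.

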